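# Index the pump to the front and crack its stuck strainer cover

## Task

The small water pump is bolted to a turntable that was left between clicks: turn it (an upright black handle stands on the disc) until it clicks home with the round strainer pot in front, over the grey index block. Then take the bar handle on the pot's hinged cover, pull the cover free of its sticking gasket without letting it fly up, and finish still holding it by that bar, just cracked open, with its front edge about 18 mm off the rim so that the pot can vent. Leave the other things on the bench where they lie.

Things in the scene. Friction and masses are not known exactly. Their poses are not given: they have to be found in the camera images.
- stand: Fixed foot of the turntable, a round dark steel plate 240 mm wide on the bench; the disc above it is aluminium, 350 mm in diameter, its top 42 mm above the bench. Origin: on the turning axis at bench height. Its -x axis points to the stand's front, where a grey index block stands out from under the disc 193 mm from the axis. Does not move.
- deck (a joint): Angle of disc and pump on the stand, rad, positive anticlockwise from above; 0 = strainer pot in front over the index block, motor to the rear. A sprung detent clicks at 0 and at each quarter turn; within about 0.04 it is drawn in, and about 9 N sideways at the turning handle moves it out. Elsewhere it turns with light friction and stays where left. Range -0.6 to 1.75.
- turn_handle (a point): Point on the axis of the upright black turning handle on the disc: round grip 22 mm in diameter, from 72 to 142 mm above the bench; the point lies at 127 mm. It turns with the disc, 160 mm from the axis: disc frame (the stand's frame at deck angle 0) x -68, y +145 mm. The pump on this side lies within 62 mm of the disc's x axis.
- cover (a joint): Opening angle of the strainer cover about its level hinge, rad; 0 = shut, grows as the front edge rises; up to 1.0. Shut, it sticks to its gasket: about 15 to 19 N upward at the bar handle breaks it free, the pull falls away over the first 0.07 rad, then only its weight (about 3 N at the bar) is felt; let go, it falls shut.
- bail: Bar handle of the cover: round steel bar 12 mm thick, level, parallel to the hinge, on two posts 72 mm apart (60 mm clear), its axis 37 mm above the cover's top. Origin: middle of the bar, 219 mm above the bench when shut; disc frame x -119, y 0 mm. Its y axis lies along the bar. The hinge axis, parallel to the bar, is at disc frame x -19 mm, 167 mm above the bench (100 mm behind and 52 mm below).
- cover_edge (a point): Foremost lower point of the round cover (steel, 120 mm in diameter, 12 mm thick), 126 mm from the hinge axis; its height above where it is when shut is the opening: about 18 mm at cover angle 0.14.
- index_mark (a point): Middle of the top of the grey index block (24 x 42 mm) at the stand's front, 38 mm above the bench.
- oil_bottle: Bystander: oil bottle, 72 mm wide, 210 mm tall, upright. Origin: centre of its underside.
- wire_spool: Bystander: spool of copper wire, 76 mm wide, 54 mm tall, upright. Origin: centre of its underside.
- stator: Bystander: motor stator ring, 124 mm wide, about 62 mm tall. Origin: centre of its underside.
- spanner: Bystander: steel spanner 200 mm long, lying along its x. Origin: middle of its underside.
- screwdriver: Bystander: screwdriver 210 mm long, lying along its x. Origin: middle of its underside.
- bearing: Bystander: ball bearing 52 mm wide, 15 mm high, lying flat. Origin: centre of its underside.
- hammer: Bystander: hammer 260 mm long, lying along its x. Origin: middle of its underside.
- impeller: Bystander: brass pump impeller 90 mm wide, 24 mm high. Origin: centre of its underside.

How it is judged (in metres and radians):
On the way, in this order (a step that is already met when the one before it is completed fails the run):
1. the turntable is clicked home with the pot in front and the cover still shut (value of joint deck between -0.035 and 0.035 rad and velocity of joint deck between -0.05 and 0.05 rad/s and value of joint cover below 0.02 rad), for 0.3 s.
2. the cover, held by its bar, has come free of the gasket (value of joint cover above 0.075 rad and contact force between the fingers and bail above 1 N), for 0.2 s.
At the end, for the whole second after the job is handed in: The turntable is in its home click (within 0.04 rad of 0), and the fingers still hold the cover's bar (more than 1 N) with the cover still at 0.085 to 0.21 rad, which is 11 to 26 mm of opening at its front edge (value of joint deck between -0.04 and 0.04 rad and value of joint cover between 0.085 and 0.21 rad and velocity of joint cover between -0.05 and 0.05 rad/s and contact force between the fingers and bail above 1 N); the arm keeps its last pose, push and grip.
It fails at once if the cover flies up past 0.32 rad (about 40 mm at its front edge) (value of joint cover above 0.32 rad).
It fails at once if the cover is lifted while the turntable is not in its home click (value of joint cover above 0.04 rad and (value of joint deck above 0.08 rad or value of joint deck below -0.08 rad)).
It fails at once if another thing on the bench is shifted by more than 40 mm (distance of any of oil_bottle, wire_spool, stator, spanner, screwdriver, bearing, hammer, impeller from where it was at the start of the episode above 0.04 m).
It also fails if it takes over 45 s, if anything falls off the work surface, if the arm or the gripper's body presses on something with over 40 N, if the wrist force passes 120 N, or if a joint passes its speed limit or range.

## Robot

A 6-joint arm with a two-finger parallel gripper is mounted at the origin on the work surface. World frame = base frame: x ahead of the robot, y to its left, z up, the work surface at z = 0. Lengths are in mm, angles in rad, forces in N, time in s.
With the tool pointing down it reaches from about 350 to 975 mm from the base axis. Payload 7.1 kg.
Tool frame: the origin (TCP) lies at the very end of the fingers, on their centre line; the grasp point (between the pads) lies 19 mm behind it; z points along the fingers, x is the direction in which the jaws open and shut, and the axes are right-handed (so a half turn about z gives the same grasp; the last joint's range is limited). The gripper opens to 88 mm and grips with 3 to 60 N. Pads are 20 mm wide; open, the fingers measure 115 mm over their backs; the gripper's body (75 mm by 178 mm) begins 61 mm behind the grasp point.
Start: joints at [-1.349, 0.423, 1.63, -0, 1.089, -0.019], TCP at [149.069, -606.946, 222.675] pointing down, gripper open.
Joint ranges: [-3, 3], [-0.9, 2.11], [0.09, 2.58], [-1.31, 4.45], [0.11, 2.69], [-2.54, 2.54]. Speed limits (rad/s): [2.39, 2.39, 3.01, 3.14, 3.14, 3.14].

## Interface

Orientations are given as a rotation vector (axis times angle).
In Python, from workcell import ctrl gives the robot as it stands. The module is installed in compiled form; this text tells all that it offers.
- The arm moves only by the tool move_arm, never from a script. Its argument "motion" is a list of rows, each a list of 2 entries, a list of its own where there are three numbers: the shift along the tool's x, y, z normalised to -1 to 1, where 1 is 150 mm, then the turn, a rotation vector about the tool's x, y, z normalised to -1 to 1, where 1 is 60 degrees. In form: [[[x, y, z], [rx, ry, rz]], ...]. A call has exactly 5 rows; each row is the pose to reach, as a shift and turn from the pose commanded when the call began, along the tool's axes at that moment; what a row does not reach only later rows make up. A row lasts 1/8 s, in which the tool goes at most 62.5 mm and 10.7 degrees, less where a joint would pass 70% of its speed; a pose out of reach is approached as far as the arm can. A call with a number of a shift or a turn outside -1 to 1 is refused whole. A call with a gripper value outside its range is refused whole. "gripper" is the opening, from 0 (shut) to 1 (fully open), set as the call begins (left out, the last holds). The fingers move at their own pace and stop on an object; the grip force is fixed at half the most. Time passes only in rows, so rows that repeat a pose let the fingers close, or fill a call up. It gives the time, the measured TCP pose, the force and the opening at its end, in the units of the state.
- ctrl.get_obs(): the state, without advancing time (a new reading comes with each control period).
- ctrl.get_image(name): name is "side" or "top"; returns a dict with "pixels" (400x640x3 uint8, red, green, blue), "camera_matrix" (3x3 intrinsics, pixels), "R" (3x3) and "t" (3): a world point X has camera coordinates R X + t. Camera axes: x right, y down, z forward; pixel columns grow to the right and rows downward; lengths in mm; the calibration is good to about 2 mm. A picture is of the moment at which its call begins. There is no depth.
- ctrl.close_job(): hands the job in, once; it reports no verdict.
Trained networks look in the newest picture that a camera, given by its name, has taken for a name from the list of things; names that differ only in an ending like _2 or _b are one class to them, and where a whole thing is asked for, a point or a joint stands for the part that bears it (a point fixed in the world has none). Each returns a list of dicts, best first, with "p" (0 to 1); they miss things now and then, are a little off and sometimes report something else, mostly with a low value. They report only what shows in the picture. A call takes as long as a camera call.
- ctrl.boxes_of(camera, name): "location" ([x, y, z] in mm, in world coordinates, good to about 4 mm: the middle of the surface that is visible of it).
- ctrl.regions_of(camera, name): "mask" (400x640 bool, what is visible of it).
- ctrl.pinpoint(camera, name): "location" ([x, y, z] in mm, in world coordinates, good to about 4 mm: a listed point, or the origin of a listed thing).
The state is a dict: "t": time; "qpos": joint angles; "qvel": joint speeds; "joint_torque": joint torques, N m; "ee_pos": TCP position; "orientation": TCP orientation; "ft_force": force on the tool from outside, world axes, zero at the start; "moment": the same for the moment, N m; "width": finger opening in mm.
Only numpy, scipy, OpenCV 4.12 (cv2) and the standard library are available. Lean on these libraries where they do the work, as an engineer would, in place of code of your own. Each camera call takes 0.05 s, during which the arm holds its last target.

## Working session

There is one attempt and no reset: what is moved stays moved. The work goes in short steps, Python scripts to look and compute and a tool call to move; the robot and the scene stay as the last step left them, time stands still between calls to the robot, and variables do not carry over. Pictures are saved under pics/ and viewed, and the job is handed in when it is done.

Besides the shell and the picture viewer there is one more tool, called after "Emit:" as name(argument=value, ...), one argument or row to a line, values as JSON. move_arm: Moves the arm, as the interface text tells. Its arguments: {"type":"object","properties":{"motion":{"type":"array","items":{"type":"array"}},"gripper":{"type":"number"}},"required":["motion"]}

```bash
mkdir -p pics; python3 - <<'E'
from workcell import ctrl
import cv2,numpy as np
print(ctrl.get_obs())
for c in ("side","top"):
    im=ctrl.get_image(c); cv2.imwrite(f"pics/{c}0.png",im["pixels"][:,:,::-1])
    print(c,(-im["R"].T@im["t"]).round())
    for n in ("stand","turn_handle","bail","index_mark","cover_edge","oil_bottle"):
        print(n,[(np.round(d["location"]),round(d["p"],2)) for d in ctrl.pinpoint(c,n)[:2]])
E
```

```text
{'t': 0.0, 'qpos': array([-1.34898550e+00,  4.23813141e-01,  1.63065783e+00,  4.59204837e-06,
        1.08858378e+00, -1.89817750e-02]), 'qvel': array([ 0.00186827,  0.00152596, -0.00015757,  0.00092552, -0.00122905,
       -0.00133355]), 'joint_torque': array([-2.90119551e-04, -5.44622040e+01, -2.73667663e+01,  6.42406382e-02,
        2.26759032e-02, -1.40538077e-04]), 'ee_pos': array([ 148.96533471, -606.43946408,  221.93162287]), 'orientation': array([-2.47143642e+00,  1.93798334e+00,  1.77548733e-03]), 'ft_force': array([-0.75632251,  0.13037927, -0.12989001]), 'moment': array([-0.0055036 , -0.06063193, -0.00270473]), 'width': 87.96551755925402}
side [-149.  656. 1002.]
stand [(array([595.,  52.,  -1.]), 0.91), (array([458., 142., 125.]), 0.59)]
turn_handle [(array([457., 142., 126.]), 0.93)]
bail [(array([485.,  -8., 216.]), 0.62)]
index_mark [(array([399.,  96.,  38.]), 0.7)]
cover_edge [(array([465., -23., 173.]), 0.91)]
oil_bottle [(array([ 618., -410.,    4.]), 0.77)]
top [ 122.  -55. 1846.]
stand [(array([590.,  52.,   0.]), 0.68), (array([ 549., -532.,   -0.]), 0.43)]
turn_handle [(array([462., 142., 129.]), 0.8)]
bail [(array([486., -10., 214.]), 0.59)]
index_mark [(array([403., 103.,  39.]), 0.92)]
cover_edge [(array([465., -23., 177.]), 0.81)]
oil_bottle [(array([ 613., -406.,    2.]), 0.71)]
```

View pics/side0.png

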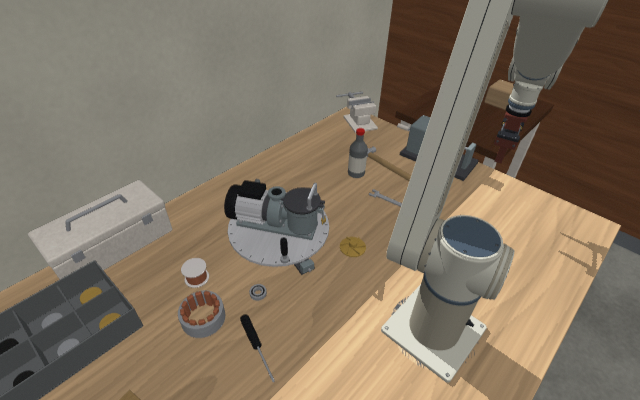

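View pics/top0.png

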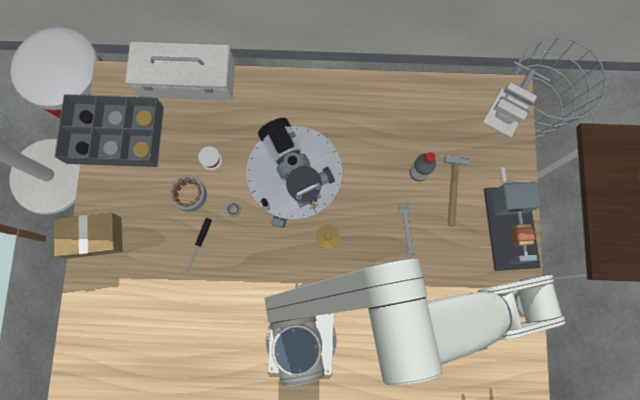

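```bash
python3 - <<'E'
from workcell import ctrl
import numpy as np
for c in ("side","top"):
    ctrl.get_image(c)
    for n in ("wire_spool","stator","spanner","screwdriver","bearing","hammer","impeller"):
        print(c,n,[(np.round(d["location"]),round(d["p"],2)) for d in ctrl.pinpoint(c,n)[:2]])
    for n in ("stand","turn_handle","bail","index_mark"):
        print(n,[(np.round(d["location"]),round(d["p"],2)) for d in ctrl.pinpoint(c,n)[:1]])
E
```

```text
side wire_spool [(array([635., 361.,  -0.]), 0.84)]
side stator [(array([500., 427.,   1.]), 0.79)]
side spanner [(array([ 402., -365.,    1.]), 0.54)]
side screwdriver [(array([313., 382.,   2.]), 0.62)]
side bearing [(array([451., 268.,  -0.]), 0.52)]
side hammer [(array([ 546., -526.,    2.]), 0.87), (array([633., 359.,   2.]), 0.66)]
side impeller [(array([362., -79.,  -2.]), 0.61)]
stand [(array([592.,  50.,   1.]), 0.71)]
turn_handle [(array([461., 143., 124.]), 0.89)]
bail [(array([483.,  -8., 217.]), 0.41)]
index_mark [(array([403.,  98.,  36.]), 0.76)]
top wire_spool [(array([632., 363.,  -4.]), 0.66)]
top stator [(array([497., 428.,  -0.]), 0.55)]
top spanner [(array([405., 107.,  38.]), 0.62), (array([452., 262.,  -3.]), 0.48)]
top screwdriver [(array([311., 380.,  -5.]), 0.57)]
top bearing [(array([451., 266.,  -2.]), 0.67), (array([403., 102.,  40.]), 0.5)]
top hammer [(array([ 550., -533.,   -1.]), 0.64)]
top impeller [(array([364., -82.,  -3.]), 0.64)]
stand [(array([592.,  49.,   1.]), 0.98)]
turn_handle [(array([464., 139., 129.]), 0.63)]
bail [(array([488.,  -8., 217.]), 0.51)]
index_mark [(array([404.,  99.,  41.]), 0.88)]
```

Side: the turntable is around (278,230), the turning handle at (284,247), the index block at (305,266) and the pot at (303,212). Top: the axis is at (294,172), the handle at (264,202) and the block at (279,222). From these, deck ≈ +0.77 and the stand's yaw ≈ -0.26. Next, a helper to work out the moves.

```bash
cat > h.py <<'E'
from workcell import ctrl
import numpy as np
from scipy.spatial.transform import Rotation as Ro
def rot(psi):
    c,s=np.cos(psi),np.sin(psi)
    return Ro.from_matrix(np.array([[c,s,0],[s,-c,0],[0,0,-1.]]))
def state():
    o=ctrl.get_obs(); return np.array(o["ee_pos"]),Ro.from_rotvec(o["orientation"]),o
def rel(p,psi,start=None):
    p0,R0,_=state()
    if start: p0,R0=np.array(start[0]),rot(start[1])
    d=R0.inv().apply(np.array(p)-p0)/150; w=(R0.inv()*rot(psi)).as_rotvec()/np.radians(60)
    return d.round(3).tolist(),w.round(3).tolist()
def chain(wps):
    s=None
    for p,psi in wps:
        print(p,psi,rel(p,psi,s)); s=(p,psi)
E
python3 - <<'E'
from h import *
p,R,o=state(); x=R.as_matrix()[:,0]; print(o["t"],p,np.arctan2(x[1],x[0]))
chain([((240,-490,300),-1.0),((360,-370,300),-.6),((430,-230,300),-.2),((450,-80,300),.1),((455,60,300),.4),((461,142,220),.51),((461,142,112),.51)])
E
```

```text
1.9 [ 149.05008425 -606.94010245  222.67159334] -1.3300111716332907
(240, -490, 300) -1.0 ([-0.613, -0.775, -0.516], [0.0, 0.0, -0.315])
(360, -370, 300) -0.6 ([-0.241, -1.105, 0.0], [0.0, 0.0, -0.382])
(430, -230, 300) -0.2 ([-0.142, -1.034, 0.0], [0.0, 0.0, -0.382])
(450, -80, 300) 0.1 ([-0.068, -1.007, 0.0], [0.0, 0.0, -0.286])
(455, 60, 300) 0.4 ([0.126, -0.925, 0.0], [0.0, 0.0, -0.286])
(461, 142, 220) 0.51 ([0.25, -0.488, 0.533], [0.0, 0.0, -0.105])
(461, 142, 112) 0.51 ([0.0, 0.0, 0.72], [0.0, 0.0, 0.0])
```

Emit:
move_arm(
  motion=[
    [[-0.1,-0.12,-0.15],[0,0,-0.06]],
    [[-0.22,-0.28,-0.3],[0,0,-0.12]],
    [[-0.35,-0.45,-0.42],[0,0,-0.19]],
    [[-0.48,-0.61,-0.52],[0,0,-0.25]],
    [[-0.61,-0.78,-0.52],[0,0,-0.32]],
  ],
  gripper=1,
)

```text
t: 2.52
ee_pos: [241.7, -490.1, 302.2]
orientation: [2.761, -1.495, 0.004]
ft_force: [0.9, 0.1, 0.1]
width: 87.9
```

Emit:
move_arm(
  motion=[
    [[-0.05,-0.2,0],[0,0,-0.08]],
    [[-0.1,-0.4,0],[0,0,-0.16]],
    [[-0.14,-0.6,0],[0,0,-0.24]],
    [[-0.19,-0.8,0],[0,0,-0.32]],
    [[-0.24,-1,0],[0,0,-0.38]],
  ],
)

```text
t: 3.15
ee_pos: [347.7, -377.5, 300.8]
orientation: [3.004, -0.92, 0.0]
ft_force: [0.6, -0.3, 0.2]
width: 87.8
```

Emit:
move_arm(
  motion=[
    [[-0.03,-0.2,0],[0,0,-0.08]],
    [[-0.06,-0.4,0],[0,0,-0.16]],
    [[-0.08,-0.6,0],[0,0,-0.24]],
    [[-0.11,-0.8,0],[0,0,-0.32]],
    [[-0.14,-1,0],[0,0,-0.38]],
  ],
)

```text
t: 3.78
ee_pos: [414.4, -241.5, 300.8]
orientation: [3.126, -0.309, 0.0]
ft_force: [0.4, -0.6, -0.1]
width: 87.9
```

```bash
python3 - <<'E'
from h import *
p,R,o=state(); x=R.as_matrix()[:,0]; print(o["t"],p,np.arctan2(x[1],x[0]))
chain([((450,-80,300),.1),((455,50,300),.4),((461,142,220),.51),((461,142,112),.51)])
E
```

```text
3.775 [ 414.38232897 -241.53090316  300.81078767] -0.19673238853890404
(450, -80, 300) 0.1 ([0.022, -1.103, 0.005], [0.0, -0.0, -0.283])
(455, 50, 300) 0.4 ([0.12, -0.859, 0.0], [0.0, 0.0, -0.286])
(461, 142, 220) 0.51 ([0.276, -0.549, 0.533], [0.0, 0.0, -0.105])
(461, 142, 112) 0.51 ([0.0, 0.0, 0.72], [0.0, 0.0, 0.0])
```

Emit:
move_arm(
  motion=[
    [[0,-0.2,0],[0,0,-0.06]],
    [[0.01,-0.4,0],[0,0,-0.12]],
    [[0.01,-0.6,0],[0,0,-0.18]],
    [[0.02,-0.8,0],[0,0,-0.23]],
    [[0.02,-1,0],[0,0,-0.28]],
  ],
)

```text
t: 4.4
ee_pos: [446.8, -95.0, 300.8]
orientation: [3.138, 0.151, 0.001]
ft_force: [0.9, -0.4, 0.6]
width: 88.5
```

Emit:
move_arm(
  motion=[
    [[0.02,-0.2,0],[0,0,-0.06]],
    [[0.05,-0.4,0],[0,0,-0.12]],
    [[0.07,-0.6,0],[0,0,-0.18]],
    [[0.1,-0.8,0],[0,0,-0.23]],
    [[0.12,-0.95,0],[0,0,-0.28]],
  ],
)

```text
t: 5.03
ee_pos: [451.1, 48.7, 300.8]
orientation: [-3.082, -0.608, -0.001]
ft_force: [-0.4, 0.5, 0.2]
width: 87.8
```

```bash
python3 - <<'E'
from h import *
p,R,o=state(); x=R.as_matrix()[:,0]; print(o["t"],p,np.arctan2(x[1],x[0]))
chain([((461,141,220),.51),((461,141,112),.51)])
E
```

```text
5.025 [451.10991151  48.71803374 300.84746972] 0.3897544929839271
(461, 141, 220) 0.51 ([0.295, -0.544, 0.539], [0.0, -0.0, -0.115])
(461, 141, 112) 0.51 ([0.0, 0.0, 0.72], [0.0, 0.0, 0.0])
```

Emit:
move_arm(
  motion=[
    [[0.06,-0.11,0],[0,0,-0.03]],
    [[0.12,-0.22,0.05],[0,0,-0.06]],
    [[0.19,-0.35,0.15],[0,0,-0.09]],
    [[0.29,-0.54,0.35],[0,0,-0.11]],
    [[0.29,-0.54,0.54],[0,0,-0.11]],
  ],
)

```text
t: 5.65
ee_pos: [461.2, 140.7, 219.2]
orientation: [-3.042, -0.785, -0.002]
ft_force: [0.3, -0.4, -0.2]
width: 87.9
```

```bash
python3 - <<'E'
from h import *
import cv2
for c in ("side","top"):
    im=ctrl.get_image(c); cv2.imwrite(f"pics/{c}1.png",im["pixels"][:,:,::-1])
    if c=="side": cv2.imwrite("pics/side1z.png",cv2.resize(im["pixels"][120:320,180:400,::-1],None,fx=3,fy=3)[:600])
    print([(np.round(d["location"]),round(d["p"],2)) for d in ctrl.pinpoint(c,"turn_handle")[:1]])
p,R,o=state(); x=R.as_matrix()[:,0]; print(o["t"],p,np.arctan2(x[1],x[0]))
chain([((461,141,112),.51)])
E
```

```text
[(array([459., 142., 122.]), 0.8)]
[(array([466., 142., 127.]), 0.77)]
5.85 [460.81210952 138.93623236 219.96525043] 0.5025516463584325
(461, 141, 112) 0.51 ([0.008, -0.011, 0.72], [-0.0, 0.001, -0.007])
```

View pics/side1z.png

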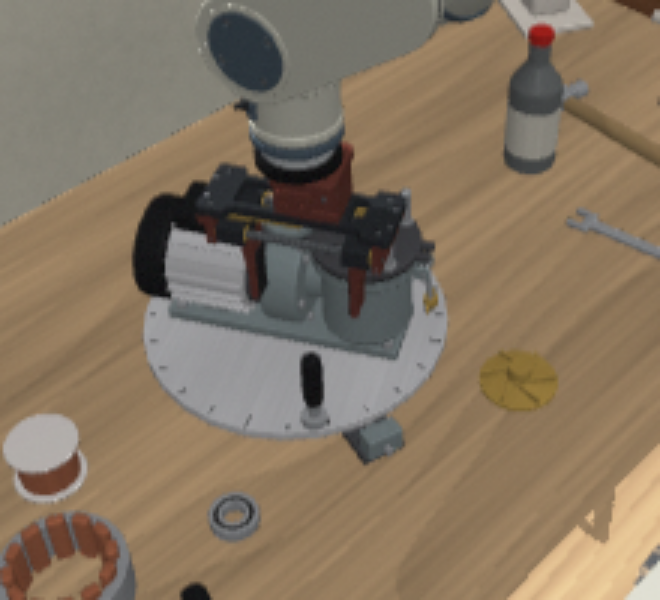

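The zoomed side view shows the jaws open along the disc's x, above the handle (crop (312,380)) and on both sides of it. The pump is clear of the gripper. I'm descending to the handle.

Emit:
move_arm(
  motion=[
    [[0.01,-0.01,0.18],[0,0,0]],
    [[0.01,-0.01,0.36],[0,0,0]],
    [[0.01,-0.01,0.54],[0,0,0]],
    [[0.01,-0.01,0.72],[0,0,0]],
    [[0.01,-0.01,0.72],[0,0,0]],
  ],
)

```text
t: 6.48
ee_pos: [461.3, 140.6, 111.6]
orientation: [3.043, 0.78, -0.002]
ft_force: [-0.2, 0.0, 0.4]
width: 87.8
```

Emit:
move_arm(
  motion=[
    [[0,0,0],[0,0,0]],
    [[0,0,0],[0,0,0]],
    [[0,0,0],[0,0,0]],
    [[0,0,0],[0,0,0]],
    [[0,0,0],[0,0,0]],
  ],
  gripper=0,
)

```text
t: 7.1
ee_pos: [461.4, 141.1, 111.8]
orientation: [3.043, 0.781, 0.0]
ft_force: [-0.2, -0.1, 0.6]
width: 41.1
```

```bash
python3 - <<'E'
from h import *
p,R,o=state(); x=R.as_matrix()[:,0]; psi=np.arctan2(x[1],x[0]); print(o["t"],p,psi,o["ft_force"],o["width"])
c=np.array([592,50.]); a0=np.arctan2(p[1]-50,p[0]-592); r=np.hypot(*(p[:2]-c)); print(a0,r,a0-1.7506)
d=a0-1.7506
for n in range(2):
  print([rel((*(c+r*np.array([np.cos(a0-d*f),np.sin(a0-d*f)])),p[2]),psi-d*f) for f in np.arange(1,6)/8])
E
```

```text
7.1 [461.42385532 141.0585388  111.81508493] 0.5026759204444629 [-0.1854008  -0.09332847  0.55546924] 41.146459943922764
2.532640913282204 159.1910394697187 0.7820409132822039
[([0.095, -0.041, 0.0], [0.0, -0.0, 0.093]), ([0.194, -0.073, 0.0], [0.0, -0.0, 0.187]), ([0.295, -0.095, 0.0], [0.0, -0.0, 0.28]), ([0.398, -0.107, 0.0], [0.0, -0.0, 0.373]), ([0.502, -0.109, 0.0], [0.0, -0.0, 0.467])]
[([0.095, -0.041, 0.0], [0.0, -0.0, 0.093]), ([0.194, -0.073, 0.0], [0.0, -0.0, 0.187]), ([0.295, -0.095, 0.0], [0.0, -0.0, 0.28]), ([0.398, -0.107, 0.0], [0.0, -0.0, 0.373]), ([0.502, -0.109, 0.0], [0.0, -0.0, 0.467])]
```

Fingers are still closing.

Emit:
move_arm(
  motion=[
    [[0,0,0],[0,0,0]],
    [[0,0,0],[0,0,0]],
    [[0,0,0],[0,0,0]],
    [[0,0,0],[0,0,0]],
    [[0,0,0],[0,0,0]],
  ],
  gripper=0,
)

```text
t: 7.72
ee_pos: [461.4, 141.1, 111.6]
orientation: [-3.043, -0.781, -0.0]
ft_force: [0.6, 0.2, -1.7]
width: 21.3
```

Emit:
move_arm(
  motion=[
    [[0.05,-0.02,0],[0,0,0.05]],
    [[0.11,-0.05,0],[0,0,0.11]],
    [[0.19,-0.07,0],[0,0,0.19]],
    [[0.29,-0.1,0],[0,0,0.28]],
    [[0.4,-0.11,0],[0,0,0.37]],
  ],
)

```text
t: 8.35
ee_pos: [506.3, 183.7, 111.6]
orientation: [3.135, 0.177, -0.001]
ft_force: [1.0, -7.5, 1.0]
width: 21.8
```

```bash
cat > arc.py <<'E'
from h import *
p,R,o=state(); x=R.as_matrix()[:,0]; psi=np.arctan2(x[1],x[0]); print(o["t"],p,psi,o["ft_force"],o["width"])
c=np.array([592,50.]); a0=np.arctan2(p[1]-50,p[0]-592); r=np.hypot(*(p[:2]-c)); print(a0,r,a0-1.7506)
d=a0-1.7506
for f in np.arange(1,6)/5: print(rel((*(c+160*np.array([np.cos(a0-d*f),np.sin(a0-d*f)])),112),psi-d*f))
E
python3 arc.py
```

```text
8.35 [506.31023513 183.74231413 111.63621563] 0.1125777965541938 [ 1.01804781 -7.49501859  0.95193762] 21.79022776425523
2.140611596220843 158.8387307667624 0.39001159622084325
([0.073, -0.041, -0.003], [0.002, 0.0, 0.074])
([0.151, -0.068, -0.003], [0.002, 0.0, 0.149])
([0.231, -0.09, -0.003], [0.002, 0.0, 0.223])
([0.313, -0.105, -0.003], [0.002, 0.0, 0.298])
([0.396, -0.114, -0.003], [0.002, 0.0, 0.372])
```

Emit:
move_arm(
  motion=[
    [[0.07,-0.03,0],[0,0,0.07]],
    [[0.15,-0.06,0],[0,0,0.15]],
    [[0.23,-0.08,0],[0,0,0.22]],
    [[0.29,-0.09,0],[0,0,0.28]],
    [[0.34,-0.1,0],[0,0,0.32]],
  ],
)

```text
t: 8.98
ee_pos: [553.8, 203.8, 111.6]
orientation: [3.119, -0.346, -0.005]
ft_force: [-4.9, -8.7, 8.1]
width: 21.4
```

```bash
python3 arc.py; python3 - <<'E'
from h import *
for i in range(2):
  for c in ("side","top"):
    ctrl.get_image(c)
    for n in ("stand","bail","index_mark","cover_edge","turn_handle"):
        print(c,n,[(np.round(d["location"],1).tolist(),round(d["p"],2)) for d in ctrl.pinpoint(c,n)[:1]])
print(state()[2]["ft_force"])
E
```

```text
8.975 [553.83022518 203.78742344 111.62226326] -0.22104459886404018 [-4.87948824 -8.68673476  8.05506005] 21.446301306313785
1.814078541031706 158.45347366935786 0.06347854103170603
([0.008, -0.015, -0.003], [0.003, 0.003, 0.012])
([0.02, -0.021, -0.003], [0.003, 0.003, 0.024])
([0.032, -0.027, -0.003], [0.003, 0.003, 0.036])
([0.044, -0.032, -0.003], [0.003, 0.003, 0.048])
([0.057, -0.038, -0.003], [0.003, 0.003, 0.061])
side stand [([592.5, 49.0, -0.7], 0.97)]
side bail [([471.4, 75.5, 216.9], 0.65)]
side index_mark []
side cover_edge [([449.2, 79.7, 170.2], 0.67)]
side turn_handle [([554.3, 205.0, 126.0], 0.75)]
top stand [([589.1, 50.2, -0.7], 0.84)]
top bail [([589.7, 47.8, -1.2], 0.55)]
top index_mark [([404.2, 101.3, 39.1], 0.95)]
top cover_edge [([392.7, -365.3, -1.8], 0.75)]
top turn_handle [([558.2, 205.1, 123.0], 0.91)]
side stand [([591.2, 50.3, 0.3], 0.88)]
side bail [([471.6, 76.3, 219.1], 0.63)]
side index_mark [([400.4, 96.3, 38.5], 0.73)]
side cover_edge [([446.7, 78.5, 174.5], 0.65)]
side turn_handle [([555.3, 205.2, 123.2], 0.68)]
top stand [([588.7, 48.2, 1.1], 0.93)]
top bail [([474.9, 73.2, 213.8], 0.64)]
top index_mark [([403.1, 102.9, 39.6], 0.91)]
top cover_edge [([446.2, 79.6, 175.1], 0.8)]
top turn_handle [([558.5, 204.8, 126.6], 0.82)]
[ 2.73110113 -5.04750801 -0.34193141]
```

Emit:
move_arm(
  motion=[
    [[0.015,-0.005,0],[0,0,0.01]],
    [[0.03,-0.01,0],[0,0,0.03]],
    [[0.045,-0.02,0],[0,0,0.045]],
    [[0.057,-0.025,0],[0,0,0.06]],
    [[0.057,-0.025,0],[0,0,0.06]],
  ],
)

```text
t: 10.8
ee_pos: [563.6, 205.9, 111.6]
orientation: [3.108, -0.443, -0.002]
ft_force: [-2.2, -7.0, 4.3]
width: 21.3
```

```bash
python3 arc.py
```

```text
10.8 [563.57817227 205.85030548 111.63301722] -0.28312098486737125 [-2.19535362 -6.98861396  4.30793582] 21.293394495826124
1.7511802554212264 158.42069943174178 0.0005802554212264166
([-0.005, -0.009, -0.002], [0.002, 0.001, 0.0])
([-0.004, -0.01, -0.002], [0.002, 0.001, 0.0])
([-0.004, -0.01, -0.002], [0.002, 0.001, 0.0])
([-0.004, -0.01, -0.002], [0.002, 0.001, 0.0])
([-0.004, -0.01, -0.002], [0.002, 0.001, 0.001])
```

Emit:
move_arm(
  motion=[
    [[0,0.007,0],[0,0,0]],
    [[0,0.007,0],[0,0,0]],
    [[0,0.007,0],[0,0,0]],
    [[0,0.007,0],[0,0,0]],
    [[0,0.007,0],[0,0,0]],
  ],
  gripper=0.6,
)

```text
t: 11.42
ee_pos: [563.9, 206.1, 111.7]
orientation: [-3.11, 0.443, -0.0]
ft_force: [0.3, -0.4, -0.2]
width: 52.9
```

```bash
cat > look.py <<'E'
from h import *
import sys
P={}
for i in range(3):
  for c in ("side","top"):
    ctrl.get_image(c)
    for n in ("stand","bail","index_mark","cover_edge","turn_handle"):
      for d in ctrl.pinpoint(c,n)[:1]: P.setdefault((n),[]).append(d["location"])
M={k:np.median(v,0) for k,v in P.items()}
for k in M: print(k,M[k].round(1),len(P[k]), np.std(P[k],0).round(1))
O=M["stand"][:2]
f=lambda v:np.arctan2(v[1],v[0])
w=lambda a:(a+np.pi)%(2*np.pi)-np.pi
y=f(O-M["index_mark"][:2]); print("stand yaw",y)
for n,off in (("bail",np.pi),("cover_edge",np.pi),("turn_handle",np.arctan2(145,-68))):
    print(n,w(f(M[n][:2]-O)-off-y))
print(ctrl.get_obs()["t"],ctrl.get_obs()["ft_force"],ctrl.get_obs()["width"])
E
python3 look.py
```

```text
stand [ 5.892e+02  5.030e+01 -1.000e-01] 6 [66.7 79.3 63.3]
bail [475.3  81.2 215.4] 6 [3.  1.  1.8]
index_mark [404.9 101.   38.7] 6 [58.6 38.3 32.4]
cover_edge [451.4  86.  173.9] 6 [1.1 1.  2.9]
turn_handle [564.  204.6 126.2] 6 [ 74.9 105.7  47.6]
stand yaw -0.26870667935213144
bail 0.003792322625661537
cover_edge 0.015548936453998241
turn_handle -0.007866032934843226
13.225 [ 0.1330249  -0.58830438 -0.43722849] 52.88378256366035
```

The deck reads within ±0.016 of home after release, so the detent should have drawn it in. Next I retreat upward and go over to the bar.

```bash
python3 - <<'E'
from h import *
p,R,o=state(); print(p)
chain([((563.9,206,240),-.27),((563.9,206,310),-.265),((500,110,310),-.265),((476,81,250),-.265),((476,81,199),-.265)])
E
```

```text
[563.86796521 205.95907596 111.69648679]
(563.9, 206, 240) -0.27 ([0.0, -0.0, -0.855], [-0.0, -0.0, -0.012])
(563.9, 206, 310) -0.265 ([0.0, 0.0, -0.467], [0.0, 0.0, -0.005])
(500, 110, 310) -0.265 ([-0.244, 0.729, 0.0], [0.0, 0.0, 0.0])
(476, 81, 250) -0.265 ([-0.104, 0.228, 0.4], [0.0, 0.0, 0.0])
(476, 81, 199) -0.265 ([0.0, 0.0, 0.34], [0.0, 0.0, 0.0])
```

Emit:
move_arm(
  motion=[
    [[0,0,-0.15],[0,0,0]],
    [[0,0,-0.35],[0,0,0]],
    [[0,0,-0.55],[0,0,0]],
    [[0,0,-0.75],[0,0,0]],
    [[0,0,-0.95],[0,0,0]],
  ],
)

```text
t: 13.85
ee_pos: [563.7, 205.9, 255.2]
orientation: [3.11, -0.443, 0.0]
ft_force: [0.4, 0.8, 0.3]
width: 52.5
```

```bash
python3 - <<'E'
from h import *
import cv2
im=ctrl.get_image("side"); cv2.imwrite("pics/side2z.png",cv2.resize(im["pixels"][120:320,180:400,::-1],None,fx=3,fy=3))
p,R,o=state(); print(o["t"],p)
chain([((563.9,206,310),-.265),((510,110,310),-.265),((476,81,260),-.265),((476,81,199),-.265)])
E
```

```text
13.9 [565.737517   206.62042918 259.44616909]
(563.9, 206, 310) -0.265 ([-0.009, 0.006, -0.337], [-0.003, -0.005, -0.017])
(510, 110, 310) -0.265 ([-0.179, 0.712, 0.0], [0.0, 0.0, 0.0])
(476, 81, 260) -0.265 ([-0.168, 0.246, 0.333], [0.0, 0.0, 0.0])
(476, 81, 199) -0.265 ([0.0, 0.0, 0.407], [0.0, 0.0, 0.0])
```

View pics/side2z.png

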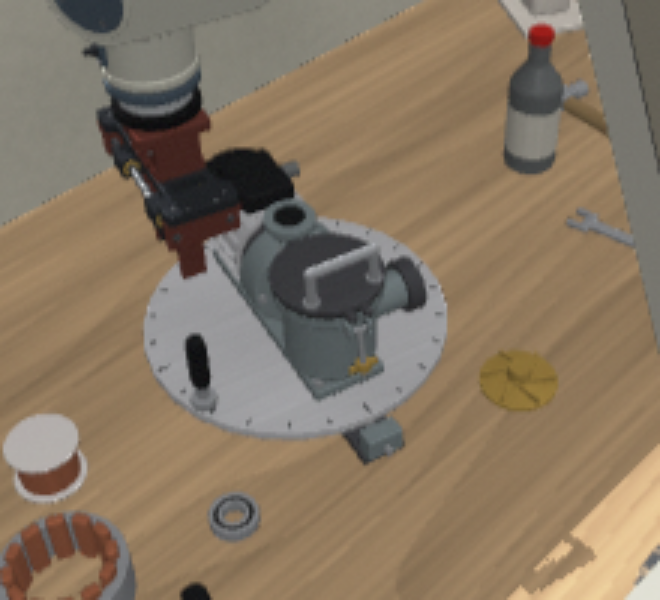

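The zoomed view shows the pot over the index block (base front edge at (345,385), block at (375,435)). The bar is free at (342,262), and the handle at (198,370) has been left behind. I'm moving above the bar.

Emit:
move_arm(
  motion=[
    [[-0.02,0.05,-0.15],[0,0,-0.01]],
    [[-0.06,0.2,-0.3],[0,0,-0.02]],
    [[-0.1,0.4,-0.35],[0,0,-0.02]],
    [[-0.15,0.6,-0.35],[0,0,-0.02]],
    [[-0.2,0.8,-0.35],[0,0,-0.02]],
  ],
  gripper=1,
)

```text
t: 14.52
ee_pos: [500.9, 98.3, 306.5]
orientation: [3.115, -0.41, 0.0]
ft_force: [0.1, -0.5, 0.7]
width: 87.5
```

```bash
python3 - <<'E'
from h import *
for i in range(2):
  for c in ("side","top"):
    ctrl.get_image(c)
    print(c,[(np.round(d["location"],1),round(d["p"],2)) for d in ctrl.pinpoint(c,"bail")[:1]])
p,R,o=state(); x=R.as_matrix()[:,0];print(o["t"],p,np.arctan2(x[1],x[0]),o["width"])
chain([((476,81,250),-.265),((476,81,199),-.265)])
E
```

```text
side [(array([471.8,  83.2, 217.2]), 0.49)]
top []
side [(array([475.7,  82.6, 219.1]), 0.68)]
top []
14.925 [502.03012679  99.80736284 306.50464077] -0.2610676925655397 87.97622670088242
(476, 81, 250) -0.265 ([-0.135, 0.166, 0.377], [-0.0, 0.0, 0.004])
(476, 81, 199) -0.265 ([0.0, 0.0, 0.34], [0.0, 0.0, 0.0])
```

Emit:
move_arm(
  motion=[
    [[-0.04,0.06,0.05],[0,0,0]],
    [[-0.09,0.12,0.12],[0,0,0]],
    [[-0.135,0.165,0.2],[0,0,0]],
    [[-0.135,0.165,0.3],[0,0,0]],
    [[-0.135,0.165,0.38],[0,0,0]],
  ],
)

```text
t: 15.55
ee_pos: [475.4, 80.3, 248.5]
orientation: [3.115, -0.41, -0.001]
ft_force: [0.5, -0.9, -0.3]
width: 87.7
```

```bash
python3 - <<'E'
from h import *
import cv2
im=ctrl.get_image("side"); cv2.imwrite("pics/side3z.png",cv2.resize(im["pixels"][130:280,220:380,::-1],None,fx=4,fy=4))
p,R,o=state(); x=R.as_matrix()[:,0];print(o["t"],p,np.arctan2(x[1],x[0]),o["width"])
chain([((476,81,199),-.265)])
E
```

```text
15.6 [474.72994536  80.28655391 247.23080571] -0.2619933807151185 87.71199565120507
(476, 81, 199) -0.265 ([0.008, -0.007, 0.322], [0.001, 0.002, 0.003])
```

View pics/side3z.png

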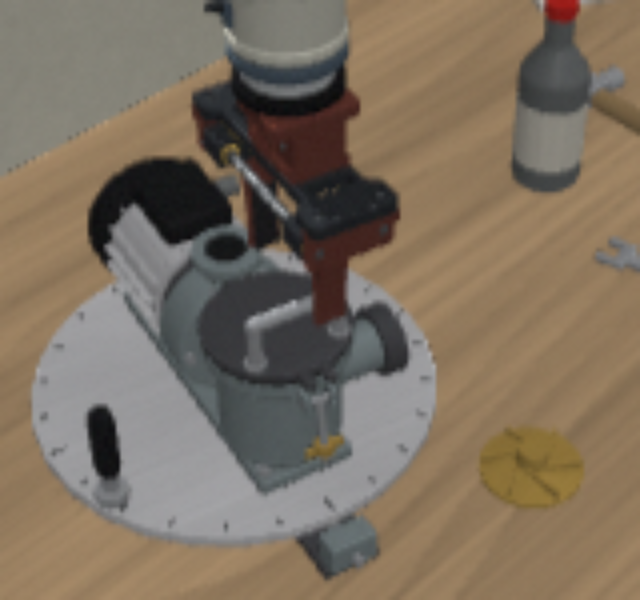

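The front finger (crop (330,300)) is in front of the bar and the rear finger is behind it, in front of the outlet flange at (225,245). I'm descending and gripping.

Emit:
move_arm(
  motion=[
    [[0.007,-0.005,0.08],[0,0,0]],
    [[0.007,-0.005,0.16],[0,0,0]],
    [[0.007,-0.005,0.24],[0,0,0]],
    [[0.007,-0.005,0.32],[0,0,0]],
    [[0.007,-0.005,0.32],[0,0,0]],
  ],
)

```text
t: 16.23
ee_pos: [476.1, 80.8, 200.6]
orientation: [3.114, -0.41, -0.003]
ft_force: [-0.5, 0.2, -0.1]
width: 87.8
```

Emit:
move_arm(
  motion=[
    [[0,0,0],[0,0,0]],
    [[0,0,0],[0,0,0]],
    [[0,0,0],[0,0,0]],
    [[0,0,0],[0,0,0]],
    [[0,0,0],[0,0,0]],
  ],
  gripper=0.25,
)

```text
t: 16.85
ee_pos: [476.8, 80.9, 201.8]
orientation: [-3.115, 0.41, -0.0]
ft_force: [0.1, -0.5, -0.9]
width: 41.4
```

```bash
python3 - <<'E'
from h import *
import cv2
im=ctrl.get_image("side"); cv2.imwrite("pics/side4z.png",cv2.resize(im["pixels"][130:280,220:380,::-1],None,fx=4,fy=4))
p,R,o=state(); x=R.as_matrix()[:,0];print(o["t"],p,np.arctan2(x[1],x[0]),o["width"],o["ft_force"])
E
```

```text
16.9 [476.84936062  80.85892273 201.75878167] -0.26189010619418474 37.52665892623564 [-0.69472555  0.01965345 -0.23729924]
```

View pics/side4z.png

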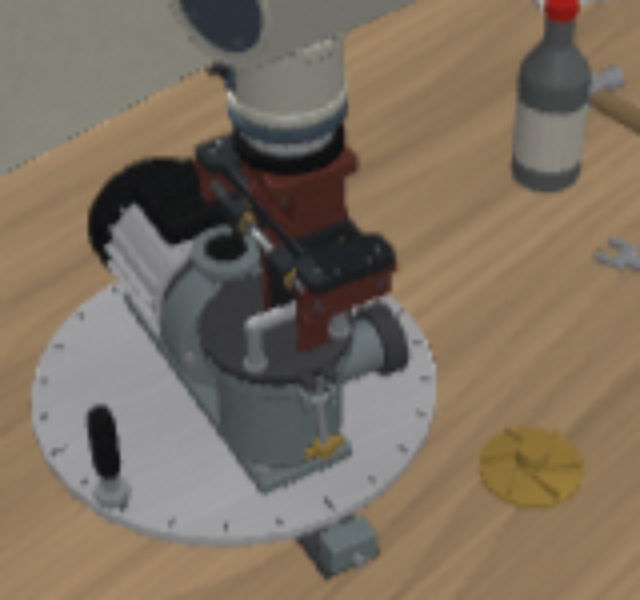

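The bar lies between the fingers at crop (300,315), with the posts at (255,345) and (338,330) on either side. I'm lowering 2 mm and closing.

Emit:
move_arm(
  motion=[
    [[0,0,0.015],[0,0,0]],
    [[0,0,0.015],[0,0,0]],
    [[0,0,0.015],[0,0,0]],
    [[0,0,0.015],[0,0,0]],
    [[0,0,0.015],[0,0,0]],
  ],
  gripper=0,
)

```text
t: 17.52
ee_pos: [476.3, 80.9, 199.3]
orientation: [3.115, -0.41, -0.002]
ft_force: [-3.1, 1.5, 0.2]
width: 11.0
```

Emit:
move_arm(
  motion=[
    [[0,0,0],[0,0,0]],
    [[0,0,0],[0,0,0]],
    [[0,0,0],[0,0,0]],
    [[0,0,0],[0,0,0]],
    [[0,0,0],[0,0,0]],
  ],
)

```text
t: 18.15
ee_pos: [476.3, 80.9, 199.3]
orientation: [3.115, -0.41, -0.002]
ft_force: [-5.0, 2.7, 0.7]
width: 11.3
```

```bash
python3 - <<'E'
from h import *
for i in range(2):
    p,R,o=state(); x=R.as_matrix()[:,0];print(o["t"],p,np.arctan2(x[1],x[0]),o["width"],o["ft_force"],o["moment"])
    ctrl.get_image("top")
for th in (.04,.08,.12,.14,.16):
    a=np.arctan2(52,100); r=np.hypot(52,100); print(th,(100-r*np.cos(a+th))/150,-(r*np.sin(a+th)-52)/150)
E
```

```text
18.15 [476.30664449  80.90867887 199.2821733 ] -0.2618736259646656 11.304659238756884 [-5.03799459  2.71650408  0.66408675] [0.24767185 0.72981062 0.00196218]
18.2 [476.32270716  80.90497807 199.26294867] -0.2618694203143855 11.375171820498432 [-5.45767728  1.64537504  0.94785076] [ 0.23205142  0.76694425 -0.06000132]
0.04 0.014396231410714506 -0.02638225976689512
0.08 0.029835956374233585 -0.05216772083102323
0.12 0.04629447462424783 -0.07731513195528658
0.14 0.054897615601577174 -0.08963695511653857
0.16 0.06374545604252063 -0.10178426264638138
```

Gripped (11.3 mm). Lifting slowly along the hinge arc, first to about 0.06 rad.

Emit:
move_arm(
  motion=[
    [[0.003,0,-0.006],[0,0,0]],
    [[0.006,0,-0.012],[0,0,0]],
    [[0.01,0,-0.018],[0,0,0]],
    [[0.013,0,-0.024],[0,0,0]],
    [[0.016,0,-0.03],[0,0,0]],
  ],
)

```text
t: 18.88
ee_pos: [478.4, 80.1, 203.5]
orientation: [3.114, -0.41, -0.003]
ft_force: [-4.9, 2.6, -7.1]
width: 10.9
```

Emit:
move_arm(
  motion=[
    [[0.003,0,-0.006],[0,0,0]],
    [[0.006,0,-0.012],[0,0,0]],
    [[0.01,0,-0.018],[0,0,0]],
    [[0.013,0,-0.024],[0,0,0]],
    [[0.017,0,-0.03],[0,0,0]],
  ],
)

```text
t: 19.5
ee_pos: [481.5, 79.3, 209.0]
orientation: [3.114, -0.41, -0.0]
ft_force: [-5.6, 1.6, -3.4]
width: 10.9
```

```bash
python3 - <<'E'
from h import *
p,R,o=state(); x=R.as_matrix()[:,0];print(o["t"],p,np.arctan2(x[1],x[0]),o["width"],o["ft_force"],o["moment"])
for c in ("side","top"):
    ctrl.get_image(c)
    for n in ("bail","cover_edge"): print(c,n,[(np.round(d["location"],1),round(d["p"],2)) for d in ctrl.pinpoint(c,n)[:1]])
E
```

```text
19.5 [481.49609398  79.31763682 208.97852719] -0.26184923321815856 10.935543240254265 [-5.57329207  1.64073535 -3.43576005] [ 0.24875676  1.08354821 -0.00395767]
side bail [(array([588.6,  48.6,  -1.4]), 0.72)]
side cover_edge [(array([449.2,  86. , 183.4]), 0.83)]
top bail []
top cover_edge []
```

Emit:
move_arm(
  motion=[
    [[0.004,0,-0.006],[0,0,0]],
    [[0.008,0,-0.012],[0,0,0]],
    [[0.012,0,-0.018],[0,0,0]],
    [[0.016,0,-0.024],[0,0,0]],
    [[0.02,0,-0.03],[0,0,0]],
  ],
)

```text
t: 20.42
ee_pos: [484.3, 78.6, 213.4]
orientation: [3.114, -0.41, -0.001]
ft_force: [-5.8, 2.2, -3.9]
width: 11.3
```

Emit:
move_arm(
  motion=[
    [[0,0,0],[0,0,0]],
    [[0,0,0],[0,0,0]],
    [[0,0,0],[0,0,0]],
    [[0,0,0],[0,0,0]],
    [[0,0,0],[0,0,0]],
  ],
)

```text
t: 21.05
ee_pos: [484.4, 78.5, 213.7]
orientation: [3.114, -0.41, 0.0]
ft_force: [-6.7, 1.3, -1.4]
width: 11.1
```

```bash
python3 look.py; python3 - <<'E'
from h import *
import cv2
p,R,o=state();print(o["t"],p,o["width"],o["ft_force"],o["moment"])
for n in ("oil_bottle","wire_spool","stator","screwdriver","bearing","impeller","spanner","hammer"): print(n,[(np.round(d["location"],0),round(d["p"],2)) for d in ctrl.pinpoint("side",n)[:1]])
im=ctrl.get_image("side"); cv2.imwrite("pics/side5z.png",cv2.resize(im["pixels"][130:280,220:380,::-1],None,fx=4,fy=4))
E
```

```text
stand [ 5.918e+02  5.050e+01 -1.000e-01] 6 [1.8 0.7 1.3]
bail [479.5  80.7 231.9] 3 [0.5 1.8 1.2]
index_mark [402.7  96.8  38.1] 3 [0.7 1.1 1.4]
cover_edge [453.1  85.5 189.4] 3 [0.3 0.4 0.7]
turn_handle [565.  204.8 124.5] 6 [2.5 1.7 1.6]
stand yaw -0.24012009913955326
bail -0.022587202809884577
cover_edge -0.007062697413519281
turn_handle -0.026051852019170596
22.85 [-6.32189437  0.07655754 -0.6331529 ] 11.170289098726395
22.85 [484.45575989  78.53572898 213.65822633] 11.170289098726395 [-6.32189437  0.07655754 -0.6331529 ] [ 0.1514858   1.1601535  -0.04860154]
oil_bottle [(array([ 617., -411.,   -0.]), 0.98)]
wire_spool [(array([634., 360.,  -0.]), 0.77)]
stator [(array([500., 429.,  -2.]), 0.58)]
screwdriver [(array([315., 386.,   2.]), 0.89)]
bearing [(array([449., 268.,   0.]), 0.76)]
impeller [(array([365., -77.,  -3.]), 0.65)]
spanner [(array([ 400., -367.,    1.]), 0.46)]
hammer [(array([ 549., -528.,    1.]), 0.55)]
```

View pics/side5z.png

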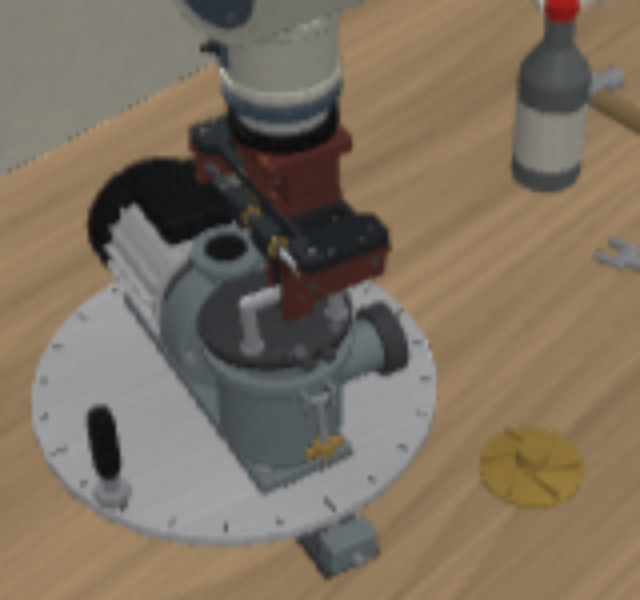

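The view shows the cover cracked open, with a gap at crop (300,365), and the bar still in the jaws at (280,300). The base corners at (265,490) and (350,450) haven't moved since the click. Handing in.

```bash
python3 -c "
from workcell import ctrl
print(ctrl.close_job())
o=ctrl.get_obs();print(o['t'],o['ee_pos'],o['width'],o['ft_force'])"
```

```text
the job is handed in; nothing more can be done
None
the job is handed in; nothing more can be done
```

The pump is clicked home with the pot in front over the index block. The gripper still holds the cover by its bar, cracked open about 16–19 mm at the front edge. I handed the job in at about 23 s; no verdict is reported.

- **Turntable:** I gripped the black handle, turned the disc about 0.78 rad clockwise and let go so the detent could settle it. Afterwards the camera readings put the deck between -0.008 and +0.016 rad.
- **Cover:** I gripped the bar (11 mm finger opening) and lifted slowly along the hinge arc, so the cover came off the gasket without jumping. The arm shows the bar raised about 14.4 mm, which is about 0.15 rad. The cameras put the front edge about 16 mm up.
- **Other things on the bench:** all eight measured within about 6 mm of where they started, about the detectors' own error.
- **Checks that disagreed:** the last deck estimates read -0.007 to -0.026 rad. I put that down to the index block being seen by only one camera, because the pump's base stayed at the same pixels in the side view after the click. The grip also carried a steady 5–6 N sideways force toward the front of the stand; nothing moved under it.

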